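# Free the spice grinder's cap of unknown thread hand

## Task

Take the orange-handled lock blade out of its wooden stand and push it fully home, handle down on the deck, in the orange-framed slot of the white spice grinder, so that the spindle cannot turn, and let go of it there. Then unscrew the grinder's black cap: nobody knows whether its thread is right- or left-handed, so try it both ways to find the way it turns, and turn it about a sixth of a turn until it comes free. Lift the cap off and finish while still holding it in the gripper, about 10 cm above its seat and clear of the grinder and the blade; leave the spice jar and the pepper mill standing where they are.

Things in the scene. Friction and masses are not known exactly. Their poses are not given: they have to be found in the camera images.
- blade_grip (a point): centre of the lock blade's handle: orange plastic with black bands, 40 mm along its x, 14 mm thick along y (grip across this), 50 mm high. Loose, stands upright, z up; below the handle a flat steel blade 24 (x) x 4 (y) mm, 28 mm long, narrower at its tip. This point is 25 mm above the handle's underside (the shoulder), 53 mm above the tip. At first it stands in the stand, shoulder on its top
- blade_tip (a point): the middle of the lower end of the lock blade, same axes as blade_grip
- stand: wooden block, 60 (x) x 50 (y) x 40 mm, fixed, in front of the grinder; origin at the centre of its underside. The lock blade stands in a slot in its middle, 28 mm along x, 7 mm along y, 30 mm deep
- grinder: white spice grinder, fixed on the right bench; origin on the table below the cap's axis; x runs from the slot end (at the left as the robot sees it) to the motor end. Housing x = -125 to +185 mm, 100 mm wide; deck 50 mm high; motor hood 73 mm high from x = 75 mm on; aluminium collar round the cap, radius 50 mm, 64 mm high
- slot_mouth (a point): centre of the orange-framed lock slot, at deck height (50 mm above the table), 95 mm from the cap's axis. 28 mm along the grinder's x, 7 mm along its y; takes the blade (blade x along grinder x, either way round) until its shoulder rests on the deck. This locks the spindle; without it spindle and cap turn together and the cap stays on
- cap_seat (a point): point on the cap's axis, 66 mm above the table, where the flange's underside rests. The hidden bayonet thread is of either hand, drawn at each start: one way the cap meets a hard stop within 0.15 rad, the other it turns easily, without rising, to an end stop at about 1.1 rad. From 0.85 rad to the end stop it lifts straight off; before that a lip holds it. At a stop the fingers may slip round the knob
- cap_center (a point): on the axis of the loose cap (140 g), 25 mm above its flange's underside; z up. Black ribbed round knob, 46 mm across, 40 mm high, on a dark steel flange 68 mm across, 5 mm thick (seated: flange top 71 mm, knob top 111 mm above the table); its stem reaches 25 mm below the flange. A white line on top marks the cap's +x; at first it points along the grinder's +x
- spice_jar: bystander: spice jar with green lid, 41 x 41 x 103 mm, loose, near the stand; origin at its underside
- pepper_mill: bystander: small grey and white mill, 44 x 44 x 90 mm, loose, behind the grinder; origin at its underside
There are look-alikes about, which are no part of the job. Leave any red look-alike of the part that bears cap_center alone. What is shaped like the part that bears blade_grip but turquoise is not meant.

How it is judged (in metres and radians):
On the way, in this order (a step that is already met when the one before it is completed fails the run):
1. the lock blade is fully home in the grinder's slot and let go, the cap still seated (z of blade_tip in the frame of slot_mouth below -0.0255 m and horizontal distance between blade_tip and slot_mouth below 0.008 m and angle between blade_tip's own z axis and vertical below 0.15 rad and contact force between the fingers and blade below 0.1 N and z of cap_center in the frame of cap_seat below 0.029 m), for 0.2 s.
2. the cap is turned in its loosening direction by more than 0.55 rad while still down on its seat, the blade home (z of blade_tip in the frame of slot_mouth below -0.0255 m and horizontal distance between blade_tip and slot_mouth below 0.008 m and angle between blade_tip's own z axis and vertical below 0.15 rad and angle between the x axis of cap_center and the x axis of grinder, either way round above 0.55 rad and z of cap_center in the frame of cap_seat below 0.031 m), for 0.05 s.
At the end, for the whole second after the job is handed in: cap held in the fingers, flange over 60 mm above its seat, within 100 mm sideways of its axis, touching neither grinder nor blade; lock blade still home (tip over 25.5 mm below deck, within 8 mm of slot centre, upright); the two loose bystanders within 30 mm of their places (z of blade_tip in the frame of slot_mouth below -0.0255 m and horizontal distance between blade_tip and slot_mouth below 0.008 m and angle between blade_tip's own z axis and vertical below 0.15 rad and z of cap_center in the frame of cap_seat above 0.085 m and horizontal distance between cap_center and cap_seat below 0.1 m and contact force between the fingers and cap above 2 N and contact force between cap and grinder below 0.05 N and contact force between cap and blade below 0.05 N and distance of each of spice_jar, pepper_mill from where it was at the start of the episode below 0.03 m); the arm keeps its last pose, push and grip.
It fails at once if a bystander is pushed or knocked over (distance of any of spice_jar, pepper_mill from where it was at the start of the episode above 0.03 m or angle between any of spice_jar, pepper_mill's own z axis and vertical above 0.5 rad).
It also fails if it takes over 64 s, if anything falls off the work surface, if the arm or the gripper's body presses on something with over 40 N, if the wrist force passes 120 N, or if a joint passes its speed limit or range.

## Robot

A 6-joint arm with a two-finger parallel gripper is mounted at the origin on a cart in front of the work surface, level with it; the furniture and walls round the work are solid. World frame = base frame: x ahead of the robot, y to its left, z up, the work surface at z = 0. Lengths are in mm, angles in rad, forces in N, time in s.
With the tool pointing down it reaches from about 275 to 825 mm from the base axis. Payload 4.9 kg.
Tool frame: the origin (TCP) lies at the very end of the fingers, on their centre line; the grasp point (between the pads) lies r.grip_depth behind it (r.grip_depth is the distance from the TCP to the grasp point, in mm); z points along the fingers, y is the line along which they close (so a half turn about z gives the same grasp; the last joint's range is limited). The gripper opens to 85 mm and grips with 20 to 120 N. Pads are 22 mm wide; open, the fingers measure 114 mm over their backs; the gripper's body (76 mm by 85 mm) begins 54 mm behind the grasp point. The pads swing forward as they close: fully open they stand 13 mm farther back than shut.
Start: joints at [1.156, 0.326, -0.193, 1.052, 0, 1.437], TCP at [152.412, 528.478, 209.181] pointing down, gripper open.
Joint ranges: [-2.65, 2.65], [-0.97, 1.79], [-1.3, 1.35], [-1.93, 2.1], [-1.47, 1.37], [-3.14, 3.14]. Speed limits (rad/s): [2.57, 2.57, 3.14, 3.14, 3.14, 3.14].

## Interface

Orientations are given as a unit quaternion [w, x, y, z].
In Python, from plant import r gives the robot as it stands.
- The arm moves only by the tool apply_moves, never from a script. Its argument "deltas" is a list of rows, each a list of 6 numbers: the shift along the world's x, y, z in units of 0.05 m (1.0 is 0.05 m), then the turn, a rotation vector about the world's x, y, z in units of 180 degrees (1.0 is 180 degrees). In form: [[x, y, z, wx, wy, wz], ...]. A call has 1 to 20 rows; each row shifts and turns the commanded pose from where the row before left it; what a row does not reach is not made up. A row lasts 1/10 s, in which the tool goes at most 50 mm and 8.59 degrees, less where a joint would pass 70% of its speed; a pose out of reach is approached as far as the arm can. A call with a number of a shift or a turn outside -1 to 1 is refused whole. A call with a gripper value outside its range is refused whole. "grip" is the gripper command: -1 is shut, 1 is fully open, values between are in proportion, set as the call begins (left out, the last holds). The fingers move at their own pace and stop on an object; the grip force is fixed at half the most. Time passes only in rows, so rows that do not move let the fingers close. It gives the time, the measured TCP pose, the force, the opening and the grip force at its end, in the units of the state.
- r.state(): the state, without advancing time (a new reading comes with each control period).
- r.camera(name): name is "scene" or "top"; returns (picture, depth): 384x512x3 uint8, red, green, blue; 384x512 float32, mm along the optical axis (not along the pixel's ray), 0 where there is no reading.
- r.camera_model(name): a dict with "fx", "fy", "cx", "cy" (pixels), "pose" (4x4, takes a point from camera to world coordinates). Camera axes: x right, y down, z forward; pixel columns grow to the right and rows downward; lengths in mm; the calibration is good to about 2 mm. A picture is of the moment at which its call begins. camera_model takes no time and is no camera call.
- r.finish_job(): hands the job in; it is judged then, once.
Trained networks look in the newest picture that a camera, given by its name, has taken for a name from the list of things; names that differ only in an ending like _2 or _b are one class to them, and where a whole thing is asked for, a point or a joint stands for the part that bears it (a point fixed in the world has none). Each returns a list of dicts, best first, with "confidence" (0 to 1); they miss things now and then, are a little off and sometimes report something else, mostly with a low value. They report only what shows in the picture. A call takes as long as a camera call. They do not tell look-alikes from the thing itself.
- r.search_frame(camera, query): "extent" ([left, top, width, height] in pixels, round what is visible of it).
- r.masks_of(camera, query): "region" (384x512 bool, what is visible of it) and "extent" ([left, top, width, height] in pixels, round what is visible of it).
The state is a dict: "time": time; "qpos": joint angles; "qvel": joint speeds; "tau": joint torques, N m; "eef_pos": TCP position; "tcp_rot": TCP orientation; "contact_force": force on the tool from outside, world axes, zero at the start; "moment": the same for the moment, N m; "width": finger opening in mm; "grip_force": force on a finger pad.
Only numpy, scipy, OpenCV 4.12 (cv2) and the standard library are available. Lean on these libraries where they do the work, as an engineer would, in place of code of your own. Each camera call takes 0.05 s, during which the arm holds its last target. There are 200 camera calls.

## Working session

There is one attempt and no reset: what is moved stays moved. The work goes in short steps, Python scripts to look and compute and a tool call to move; the robot and the scene stay as the last step left them, time stands still between calls to the robot, and variables do not carry over. Pictures are saved under pics/ and viewed, at most 10 in all, crops included, and the job is handed in when it is done.

Besides the shell and the picture viewer there is one more tool, called after "Emit:" by a JSON object that holds its "method" and its "body", one argument or row to a line. apply_moves: Moves the arm, as the interface text tells. Shifts and turns lie within -1 to 1; 1 stands for 0.05 m of shift or 180 degrees of turn. Its arguments: {"type":"object","properties":{"deltas":{"type":"array","items":{"type":"array","items":{"type":"number","minimum":-1,"maximum":1}}},"grip":{"type":"number"}},"required":["deltas"]}

```bash
mkdir -p pics
cat > h.py <<'E'
import numpy as np, cv2
from plant import r
def pts(cam,depth,mask):
    m=r.camera_model(cam); v,u=np.nonzero(mask&(depth>0)); z=depth[v,u]
    p=np.stack([(u-m['cx'])/m['fx']*z,(v-m['cy'])/m['fy']*z,z,np.ones_like(z)])
    return (m['pose']@p)[:3].T,u,v
def save(img,name,box=None,s=1):
    if box: img=img[box[1]:box[3],box[0]:box[2]]
    cv2.imwrite('pics/'+name,cv2.resize(img[:,:,::-1],None,fx=s,fy=s,interpolation=cv2.INTER_CUBIC))
E
python3 - <<'E'
from h import *
ims=[]
for c in ['scene','top']:
    im,d=r.camera(c); np.savez(f'{c}.npz',im=im,d=d); ims.append(im)
    m=r.camera_model(c); print(c,m['fx'],np.round(m['pose'],2).tolist())
    for q in ['blade_grip','grinder','cap_center','stand','spice_jar','pepper_mill','slot_mouth']:
        print(q,[(np.round(x['extent']).tolist(),round(x['confidence'],2)) for x in r.search_frame(c,q)])
save(ims[0],'s0.png',s=1.5);save(ims[1],'t0.png',s=1.5)
print(r.state(),r.grip_depth)
E
```

```text
scene 411.32259782591404 [[0.6, -0.31, 0.74, -102.66], [-0.8, -0.2, 0.57, -848.47], [-0.03, -0.93, -0.36, 420.87], [0.0, 0.0, 0.0, 1.0]]
blade_grip [([161.0, 227.0, 26.0, 35.0], 0.87), ([200.0, 205.0, 14.0, 26.0], 0.76), ([215.0, 194.0, 146.0, 59.0], 0.29)]
grinder [([212.0, 190.0, 153.0, 65.0], 0.73), ([198.0, 206.0, 18.0, 28.0], 0.22)]
cap_center [([258.0, 180.0, 31.0, 30.0], 0.89), ([212.0, 234.0, 37.0, 42.0], 0.59)]
stand [([193.0, 226.0, 33.0, 28.0], 0.96)]
spice_jar [([279.0, 212.0, 20.0, 55.0], 0.84)]
pepper_mill []
slot_mouth [([216.0, 195.0, 143.0, 59.0], 0.96)]
top 352.5957639965018 [[0.09, -0.97, 0.2, 362.87], [-1.0, -0.09, 0.02, -373.3], [-0.01, -0.2, -0.98, 922.77], [0.0, 0.0, 0.0, 1.0]]
blade_grip [([218.0, 220.0, 8.0, 17.0], 0.58)]
grinder [([205.0, 145.0, 127.0, 56.0], 0.88)]
cap_center [([242.0, 159.0, 26.0, 26.0], 0.84), ([253.0, 239.0, 28.0, 29.0], 0.59)]
stand [([212.0, 218.0, 23.0, 23.0], 0.79)]
spice_jar [([283.0, 212.0, 23.0, 19.0], 0.69)]
pepper_mill [([224.0, 105.0, 16.0, 25.0], 0.56)]
slot_mouth [([208.0, 149.0, 119.0, 54.0], 0.63)]
{'time': 0.8, 'qpos': array([ 1.15578254e+00,  3.26157459e-01, -1.92553642e-01,  1.05198487e+00,
       -7.35082134e-07,  1.43659818e+00]), 'qvel': array([0.00110518, 0.00159896, 0.00027906, 0.00021819, 0.00184781,
       0.00031619]), 'tau': array([ 8.85277950e-04, -4.43277025e+01,  2.62741810e+01,  7.53283221e-04,
       -2.35948419e-04, -4.88196619e-06]), 'eef_pos': array([152.43693575, 528.50965912, 209.22165887]), 'tcp_rot': array([1.39604211e-05, 1.39946931e-01, 9.90159004e-01, 4.81982666e-05]), 'contact_force': array([ 0.21940675, -0.35279461,  0.30002416]), 'moment': array([-0.10347587,  0.02618208, -0.07888373]), 'grip_force': 0.0, 'width': 85.76817312702791} 18.700000000000003
```

View pics/s0.png

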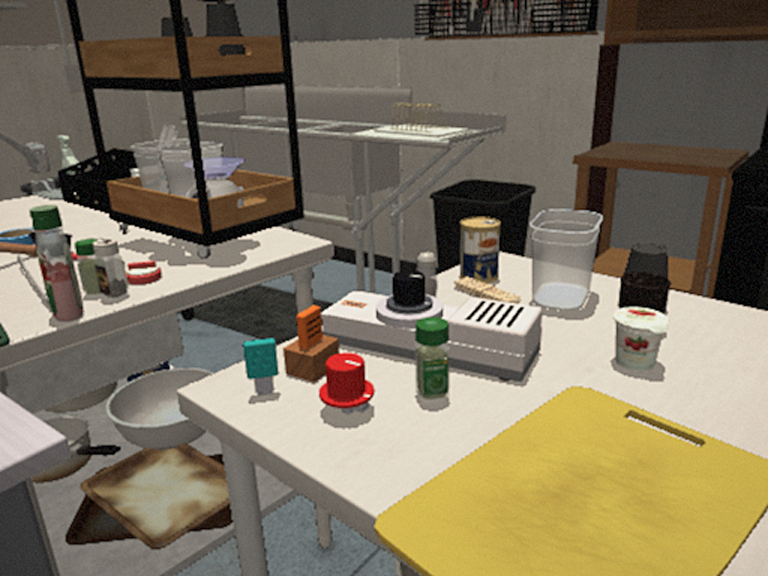

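View pics/t0.png

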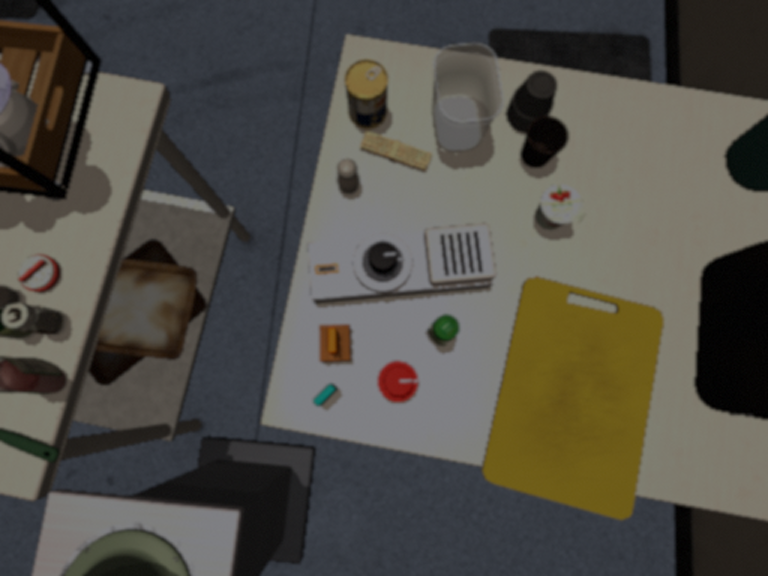

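Candidates for the blade in the top view are the orange one in the stand at (222,228) and the turquoise one at (217,263). I choose orange. For the cap they are the black one on the grinder at (255,172) and the red one at (265,254). I choose black. I'll check both in a close crop and measure them.

Run:
```python
from h import *
S=np.load('scene.npz');T=np.load('top.npz')
a=cv2.resize(S['im'][165:285,150:310],None,fx=3.2,fy=3.2,interpolation=cv2.INTER_CUBIC)
b=cv2.resize(T['im'][140:260,195:335],None,fx=3.2,fy=3.2,interpolation=cv2.INTER_CUBIC)
c=np.vstack([a[:,:448],b])[:,:,::-1]; cv2.imwrite('pics/crop.png',cv2.resize(c,None,fx=.78,fy=.78))
def rep(n,P):
    print(n,len(P),'med',np.round(np.median(P,0)),'p3',np.round(np.percentile(P,3,axis=0)),'p97',np.round(np.percentile(P,97,axis=0)))
    (cx,cy),wh,an=cv2.minAreaRect(P[:,:2].astype(np.float32)); print('   rect',np.round([cx,cy,*wh,an],1))
for n,D in (('scene',S),('top',T)):
    hsv=cv2.cvtColor(D['im'],cv2.COLOR_RGB2HSV); h,s,v=cv2.split(hsv)
    box=np.zeros(h.shape,bool)
    if n=='scene': box[200:240,195:218]=1
    else: box[212:245,208:238]=1
    P,_,_=pts(n,D['d'],box)
    rep(n+' handle>50',P[P[:,2]>50]); rep(n+' handle top',P[P[:,2]>80]) if (P[:,2]>80).any() else 0
    st=P[(P[:,2]>32)&(P[:,2]<46)]; rep(n+' stand top',st)
    box[:]=0
    if n=='scene': box[175:260,205:370]=1
    else: box[140:205,200:340]=1
    P,u,v_=pts(n,D['d'],box)
    rep(n+' deck',P[(P[:,2]>44)&(P[:,2]<56)]); 
    k=P[(P[:,2]>100)&(P[:,2]<122)]; rep(n+' knobtop',k)
    rep(n+' hood',P[(P[:,2]>69)&(P[:,2]<77)&(P[:,1]<np.median(k[:,1])-65)])
    rep(n+' collar',P[(P[:,2]>59)&(P[:,2]<68)])
    # orange frame
    hh=h[v_,u];ss=s[v_,u]
    o=(hh>3)&(hh<18)&(ss>70)&(P[:,2]>42)&(P[:,2]<58); print('frame'); rep(n,P[o]) if o.sum()>3 else print(o.sum())
```

```text
scene handle>50 342 med [ 428. -295.   73.] p3 [ 414. -298.   51.] p97 [ 452. -285.   91.]
   rect [ 465.5 -275.4  112.3   24.6   24.1]
scene handle top 122 med [ 430. -294.   88.] p3 [ 415. -298.   80.] p97 [ 451. -285.   91.]
   rect [ 433.6 -290.4   40.5   15.     3.8]
scene stand top 270 med [ 419. -298.   40.] p3 [ 404. -317.   33.] p97 [ 503. -250.   45.]
   rect [ 448.8 -272.2  123.2   45.6   42.7]
scene deck 1608 med [ 542. -372.   50.] p3 [ 361. -539.   45.] p97 [ 807. -242.   55.]
   rect [ 606.9 -397.7  301.1  438.6   60.8]
scene knobtop 401 med [ 552. -378.  104.] p3 [ 452. -484.  101.] p97 [ 588. -341.  112.]
   rect [ 521.9 -412.6  190.5   45.2   47.6]
scene hood 1088 med [ 587. -488.   73.] p3 [ 450. -538.   69.] p97 [ 805. -447.   75.]
   rect [ 629.3 -493.4  367.3  101.5    0.9]
scene collar 981 med [ 548. -410.   64.] p3 [ 360. -541.   59.] p97 [ 807. -293.   68.]
   rect [ 587.3 -412.9  457.9  262.7    4.7]
frame
scene 119 med [ 446. -294.   50.] p3 [ 420. -299.   43.] p97 [ 563. -247.   57.]
   rect [ 454.2 -316.5  256.6   71.8   36.8]
top handle>50 122 med [ 433.
[... 326 characters left out ...]
2.]
   rect [ 434.5 -288.3   60.3   50.3    6.7]
top deck 1869 med [ 560. -296.   50.] p3 [ 512. -436.   47.] p97 [ 625. -236.   53.]
   rect [ 579.  -385.1  101.   308.4   10.5]
top knobtop 298 med [ 572. -356.  110.] p3 [ 552. -376.  106.] p97 [ 592. -337.  113.]
   rect [ 573.1 -356.2   44.6   45.3   54.2]
top hood 1530 med [ 598. -483.   72.] p3 [ 554. -534.   70.] p97 [ 643. -432.   75.]
   rect [ 599.4 -483.1   93.8  109.    10.7]
top collar 702 med [ 567. -364.   64.] p3 [ 528. -510.   61.] p97 [ 620. -312.   67.]
   rect [ 586.9 -423.2   97.8  234.5   11.6]
frame
top 57 med [ 556. -259.   50.] p3 [ 546. -278.   43.] p97 [ 564. -243.   53.]
   rect [ 554.8 -260.9   14.6   36.2   11.3]
```

View pics/crop.png

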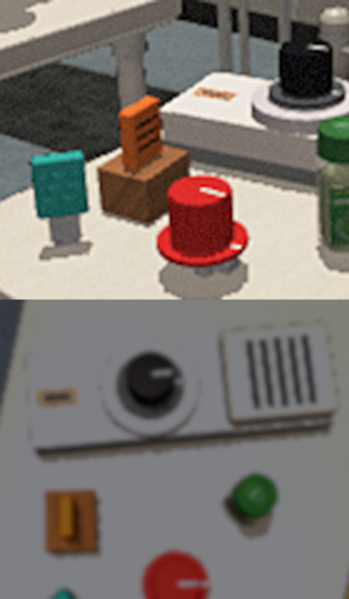

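The crop confirms the choice: the orange handle with black bands stands in the wooden block, and the black cap is on the grinder. The turquoise blade and the red cap are left alone. Next I check that the swing path is clear.

Run:
```python
from h import *
for n in('top','scene'):
    D=np.load(n+'.npz'); P,u,v=pts(n,D['d'],np.ones((384,512),bool))
    a=np.array([152,528.]);b=np.array([434,-289.]);t=np.clip(((P[:,:2]-a)@(b-a))/((b-a)@(b-a)),0,1)
    dist=np.linalg.norm(P[:,:2]-a-t[:,None]*(b-a),axis=1)
    k=(dist<110)&(P[:,2]>100)&(np.hypot(P[:,0],P[:,1])>200)
    for lo in np.arange(0,1,.1):
        s=k&(t>=lo)&(t<lo+.1)
        if s.any(): i=np.argmax(P[s][:,2]); print(n,round(lo,1),np.round(P[s][i]),s.sum())
    j=(P[:,2]>60)&(abs(P[:,0]-480)<60)&(P[:,1]<-400)&(P[:,1]>-520);print('jar',np.round(np.median(P[j],0)) if j.any() else 0)
    j=(P[:,2]>60)&(P[:,0]>640)&(P[:,0]<740)&(P[:,1]<-220)&(P[:,1]>-330);print('mill',np.round(np.median(P[j],0)) if j.any() else 0)
```

```text
top 0.4 [340. 179. 150.] 412
jar [ 467. -463.  102.]
mill [ 722. -282.   84.]
scene 0.4 [336. 201. 192.] 830
jar [ 457. -475.   87.]
mill [ 719. -289.   76.]
```

Emit:
{"method": "apply_moves", "body": {
  "deltas": [
    [0,0,0.9,0,0,0],
    [0,0,0.9,0,0,0],
    [0.28,-0.82,0,0,0,0.006],
    [0.28,-0.82,0,0,0,0.006],
    [0.28,-0.82,0,0,0,0.006],
    [0.28,-0.82,0,0,0,0.006],
    [0.28,-0.82,0,0,0,0.006],
    [0.28,-0.82,0,0,0,0.006],
    [0.28,-0.82,0,0,0,0.006],
    [0.28,-0.82,0,0,0,0.006],
    [0.28,-0.82,0,0,0,0.006],
    [0.28,-0.82,0,0,0,0.006],
    [0.28,-0.82,0,0,0,0.006],
    [0.28,-0.82,0,0,0,0.006],
    [0.28,-0.82,0,0,0,0.006],
    [0.28,-0.82,0,0,0,0.006],
    [0.28,-0.82,0,0,0,0.006],
    [0.28,-0.82,0,0,0,0.006],
    [0.28,-0.82,0,0,0,0.006],
    [0.28,-0.82,0,0,0,0.006]
  ],
  "grip": 1
}}

```text
time: 2.8
eef_pos: [404.6, -211.5, 299.3]
tcp_rot: [0.0, -0.029, 1.0, -0.0]
contact_force: [-0.3, -0.3, -0.6]
width: 85.3
grip_force: 0.0
```

Emit:
{"method": "apply_moves", "body": {
  "deltas": [
    [0.2,-0.52,-0.4,0,0,0.006],
    [0.2,-0.52,-0.6,0,0,0.006],
    [0.2,-0.52,-0.8,0,0,0.005],
    [0,0,-0.8,0,0,0],
    [0,0,-0.8,0,0,0],
    [0,0,0,0,0,0]
  ]
}}

```text
time: 3.4
eef_pos: [431.0, -284.8, 124.3]
tcp_rot: [-0.004, -0.056, 0.998, 0.004]
contact_force: [-0.5, 0.7, 0.3]
width: 85.1
grip_force: 0.0
```

Emit:
{"method": "apply_moves", "body": {
  "deltas": [
    [0,0,0,0,0,0],
    [0,0,0,0,0,0]
  ]
}}

```text
time: 3.6
eef_pos: [435.8, -288.6, 131.6]
tcp_rot: [0.001, -0.056, 0.998, -0.001]
contact_force: [-0.4, -0.5, -0.2]
width: 85.1
grip_force: 0.0
```

Emit:
{"method": "apply_moves", "body": {
  "deltas": [
    [-0.02,-0.01,-0.4,0,0,0],
    [0,0,-0.4,0,0,0],
    [0,0,-0.4,0,0,0],
    [0,0,-0.41,0,0,0],
    [0,0,0,0,0,0],
    [0,0,0,0,0,0],
    [0,0,0,0,0,0]
  ]
}}

```text
time: 4.3
eef_pos: [434.8, -289.1, 50.8]
tcp_rot: [0.001, -0.056, 0.998, -0.001]
contact_force: [-0.1, 0.3, 0.5]
width: 85.1
grip_force: 0.0
```

Emit:
{"method": "apply_moves", "body": {
  "deltas": [
    [0,0,0,0,0,0],
    [0,0,0,0,0,0],
    [0,0,0,0,0,0],
    [0,0,0,0,0,0],
    [0,0,0,0,0,0],
    [0,0,0,0,0,0],
    [0,0,0,0,0,0],
    [0,0,0,0,0,0],
    [0,0,0,0,0,0],
    [0,0,0,0,0,0]
  ],
  "grip": -1
}}

```text
time: 5.3
eef_pos: [433.6, -288.2, 48.9]
tcp_rot: [0.0, -0.056, 0.998, -0.0]
contact_force: [-0.5, -0.6, 3.9]
width: 12.5
grip_force: 59.2
```

Emit:
{"method": "apply_moves", "body": {
  "deltas": [
    [0,0,0.4,0,0,0],
    [0,0,0.4,0,0,0],
    [0,0,0.4,0,0,0],
    [0,0,0.4,0,0,0],
    [0,0,0.2,0,0,-0.04],
    [0.2,0.05,0,0,0,-0.04],
    [0.2,0.05,0,0,0,-0.04],
    [0.2,0.05,0,0,0,-0.04],
    [0.2,0.05,0,0,0,-0.04],
    [0.2,0.05,0,0,0,-0.04],
    [0.2,0.05,0,0,0,-0.04],
    [0.2,0.05,0,0,0,-0.04],
    [0.2,0.05,0,0,0,-0.04],
    [0.2,0.05,0,0,0,-0.04],
    [0.2,0.05,0,0,0,-0.04],
    [0.2,0.02,0,0,0,-0.036],
    [0.2,0,0,0,0,0],
    [0,0,0,0,0,0],
    [0,0,0,0,0,0],
    [0,0,0,0,0,0]
  ]
}}

```text
time: 7.3
eef_pos: [552.8, -262.0, 138.4]
tcp_rot: [-0.0, 0.638, 0.77, -0.0]
contact_force: [-0.4, 1.1, -1.5]
width: 12.8
grip_force: 58.9
```

Run:
```python
from h import *
s=r.state();print(np.round(s['eef_pos'],1),np.round(s['tcp_rot'],3),s['width'],s['qpos'])
S,d=r.camera('scene');T,dt=r.camera('top');np.savez('s2.npz',im=S,d=d);np.savez('t2.npz',im=T,d=dt)
a=cv2.resize(S[120:260,190:330],None,fx=4,fy=4,interpolation=cv2.INTER_CUBIC)[:,:400]
b=cv2.resize(T[120:260,190:290],None,fx=4,fy=4,interpolation=cv2.INTER_CUBIC)
save(np.hstack([a,b]),'p2.png')
for n,D,I in(('scene',d,S),('top',dt,T)):
    P,u,v=pts(n,D,np.ones(D.shape,bool))
    k=(np.hypot(P[:,0]-555,P[:,1]+262)<50)&(P[:,2]>78)&(P[:,2]<175)
    h=cv2.cvtColor(I,cv2.COLOR_RGB2HSV)[v,u]; o=k&(h[:,0]>3)&(h[:,0]<18)&(h[:,1]>120)
    for nm,m in(('orange',o),('low',k&(P[:,2]<116))):
        if m.sum()>3: print(n,nm,m.sum(),np.round(np.percentile(P[m],[3,50,97],axis=0)).tolist())
```

```text
[ 552.8 -262.   138.4] [-0.     0.638  0.77  -0.   ] 12.82219819501922 [-5.63091886e-01  4.91815116e-01 -1.26023483e-01  9.53845789e-01
 -9.73104935e-05  8.19772160e-01]
scene orange 244 [[543.0, -284.0, 132.0], [548.0, -272.0, 148.0], [556.0, -247.0, 172.0]]
scene low 50 [[549.0, -275.0, 102.0], [552.0, -263.0, 109.0], [555.0, -253.0, 116.0]]
top orange 18 [[548.0, -282.0, 142.0], [549.0, -279.0, 158.0], [552.0, -274.0, 172.0]]
```

View pics/p2.png

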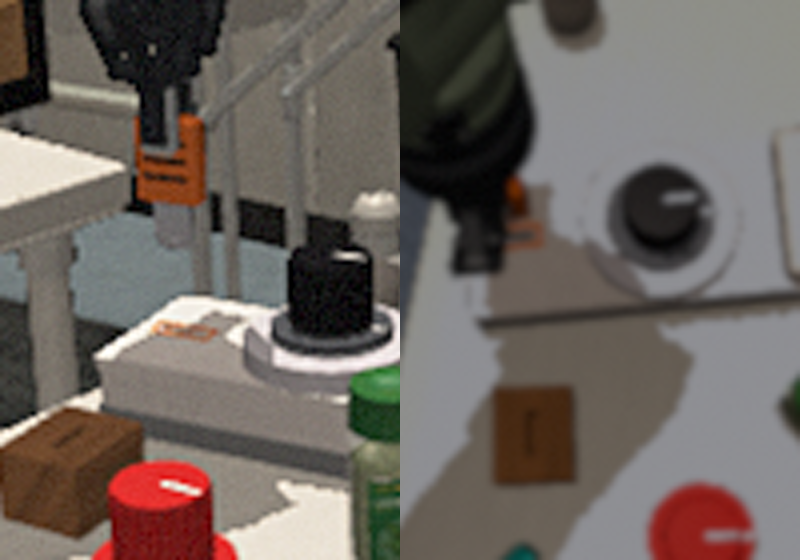

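The handle is held upright, and its tip is about 50 mm above the deck near the slot frame (scene pixel ~ (236,202)). I'll refine the slot position relative to the blade, using both cameras.

Run:
```python
from h import *
d=np.array([.186,-.983]);nrm=np.array([.983,.186])
for n,f in(('scene','scene'),('top','top')):
    D=np.load(f+'.npz');I=D['im'];m=r.camera_model(n)
    h=cv2.cvtColor(I,cv2.COLOR_RGB2HSV);o=(h[:,:,0]>3)&(h[:,:,0]<20)&(h[:,:,1]>60)
    v,u=np.nonzero(np.ones(o.shape,bool))
    ray=m['pose'][:3,:3]@np.stack([(u-m['cx'])/m['fx'],(v-m['cy'])/m['fy'],np.ones(u.size)])
    t0=m['pose'][:3,3];k=(50-t0[2])/ray[2];Q=(t0[:,None]+ray*k)[:2].T
    near=(np.hypot(*(Q-[555,-262]).T)<35)
    s=near&o[v,u]
    # include dark slot inside: bounding extents in grinder axes
    q=(Q[s]-[555,-262]);a=q@d;b=q@nrm
    W=(h[v,u,1]*1.0)[s]
    print(n,s.sum(),'along',np.percentile(a,[2,98]),'across',np.percentile(b,[2,98]),'mean',a.mean(),b.mean(),'centroid',Q[s].mean(0))
# blade now, scene: edges on handle via mask, in slices
D=np.load('s2.npz');P,u,v=pts('scene',D['d'],np.ones((384,512),bool))
h=cv2.cvtColor(D['im'],cv2.COLOR_RGB2HSV)[v,u]
m=(np.hypot(P[:,0]-553,P[:,1]+262)<40)&(P[:,2]>103)&(P[:,2]<176)
q=P[:,:2]-[555,-262]
for lo in range(103,176,6):
    s=m&(P[:,2]>=lo)&(P[:,2]<lo+6)&((h[:,1]>120)|(lo<127))
    if s.sum()>4: print(lo,s.sum(),'along',np.round(np.percentile(q[s]@d,[5,95]),1),'across',np.round(np.percentile(q[s]@nrm,[10,50,90]),1))
```

```text
scene 55 along [-17.82095798  20.21675369] across [-10.27128846   9.43139613] mean 0.7705928007555461 -0.27960631667662783 centroid [ 554.86859355 -262.80878372]
top 76 along [-19.08937065  16.97061197] across [-6.99842708  8.37338912] mean -1.4269748408935727 0.5198409422299932 centroid [ 555.24536917 -260.50191912]
103 19 along [-9.1 10.1] across [-3.9 -2.4 -1.4]
109 24 along [-9.2 12.7] across [-4.3 -3.  -1.4]
115 23 along [-9.7 13. ] across [-4.5 -3.3 -1.6]
121 28 along [-10.2  12.4] across [-5.6 -3.  -0.7]
127 14 along [-11.9  20. ] across [-8.8 -6.6 -1.3]
133 43 along [-14.1  20.1] across [-9.6 -8.1 -5.5]
139 40 along [-15.1  20.9] across [-9.1 -8.1 -5.8]
145 39 along [-13.8  20. ] across [-9.2 -7.7 -5.4]
151 44 along [-17.5  21. ] across [-9.8 -8.  -6.4]
157 24 along [-16.3  21.4] across [-8.8 -7.5 -4.4]
163 19 along [-16.2  21.6] across [-10.4  -7.7  -4.4]
169 20 along [-14.8  21.5] across [-8.5 -7.1 -1.7]
175 5 along [-12.9  20. ] across [-15.9  -8.6  -6.1]
```

Emit:
{"method": "apply_moves", "body": {
  "deltas": [
    [0.022,0.024,-0.3,0,0,0],
    [0,0,-0.3,0,0,0],
    [0,0,-0.2,0,0,0],
    [0,0,-0.1,0,0,0],
    [0,0,-0.1,0,0,0],
    [0,0,-0.1,0,0,0],
    [0,0,0,0,0,0],
    [0,0,0,0,0,0]
  ]
}}

```text
time: 8.2
eef_pos: [554.7, -260.9, 83.9]
tcp_rot: [0.0, 0.638, 0.77, 0.0]
contact_force: [-0.6, 0.4, -0.4]
width: 12.4
grip_force: 58.9
```

Emit:
{"method": "apply_moves", "body": {
  "deltas": [
    [0,0,-0.06,0,0,0],
    [0,0,-0.06,0,0,0],
    [0,0,0,0,0,0]
  ]
}}

```text
time: 8.5
eef_pos: [554.3, -260.7, 77.3]
tcp_rot: [-0.0, 0.638, 0.77, -0.0]
contact_force: [0.4, 0.2, -0.2]
width: 12.6
grip_force: 58.9
```

Emit:
{"method": "apply_moves", "body": {
  "deltas": [
    [0,0,-0.08,0,0,0],
    [0,0,-0.08,0,0,0],
    [0,0,-0.08,0,0,0],
    [0,0,0,0,0,0]
  ]
}}

```text
time: 8.9
eef_pos: [554.1, -260.7, 64.9]
tcp_rot: [-0.0, 0.638, 0.77, -0.0]
contact_force: [-0.6, -0.9, -0.8]
width: 12.3
grip_force: 58.8
```

Emit:
{"method": "apply_moves", "body": {
  "deltas": [
    [0,0,-0.06,0,0,0],
    [0,0,-0.04,0,0,0],
    [0,0,-0.03,0,0,0],
    [0,0,-0.03,0,0,0],
    [0,0,0,0,0,0]
  ]
}}

```text
time: 9.4
eef_pos: [554.5, -260.8, 58.9]
tcp_rot: [0.0, 0.638, 0.77, -0.0]
contact_force: [-2.6, 1.6, 7.3]
width: 12.8
grip_force: 60.0
```

Emit:
{"method": "apply_moves", "body": {
  "deltas": [
    [0,0,-0.04,0,0,0],
    [0,0,0,0,0,0]
  ]
}}

```text
time: 9.6
eef_pos: [554.6, -260.8, 58.8]
tcp_rot: [0.001, 0.638, 0.77, -0.0]
contact_force: [-6.2, 3.3, 20.7]
width: 12.5
grip_force: 61.8
```

Emit:
{"method": "apply_moves", "body": {
  "deltas": [
    [0,0,0.05,0,0,0],
    [0,0,0,0,0,0],
    [0,0,0,0,0,0],
    [0,0,0,0,0,0],
    [0,0,0,0,0,0],
    [0,0,0,0,0,0],
    [0,0,0,0,0,0],
    [0,0,0,0,0,0]
  ],
  "grip": 1
}}

```text
time: 10.4
eef_pos: [554.5, -260.8, 58.1]
tcp_rot: [-0.0, 0.638, 0.77, -0.0]
contact_force: [0.7, -0.1, 0.0]
width: 85.6
grip_force: 0.0
```

Emit:
{"method": "apply_moves", "body": {
  "deltas": [
    [0,0,0.3,0,0,0],
    [0,0,0.5,0,0,0],
    [0,0,0.6,0,0,0],
    [0,0,0.6,0,0,0],
    [0,0,0,0,0,0],
    [0,0,0,0,0,0]
  ]
}}

```text
time: 11.0
eef_pos: [554.9, -261.1, 158.8]
tcp_rot: [0.001, 0.638, 0.77, 0.0]
contact_force: [0.5, 0.5, -0.4]
width: 85.3
grip_force: 0.0
```

Run:
```python
from h import *
S,d=r.camera('scene');np.savez('s3.npz',im=S,d=d)
save(S[150:260,195:335],'p3.png',s=4)
P,u,v=pts('scene',d,np.ones(d.shape,bool));h=cv2.cvtColor(S,cv2.COLOR_RGB2HSV)[v,u]
s=(np.hypot(P[:,0]-552,P[:,1]+262)<35)&(P[:,2]>56)&(P[:,2]<125)&(h[:,0]>3)&(h[:,0]<18)&(h[:,1]>120)
print(np.round(np.percentile(P[s],[3,50,97,99.5],axis=0),1))
for c in(60,68,76,84,92): 
    k=s&(abs(P[:,2]-c)<4);print(c,np.round(np.median(P[k],0),1))
```

```text
[[ 545.6 -282.6   58. ]
 [ 549.8 -266.1   79.3]
 [ 558.  -246.3  100. ]
 [ 559.6 -243.5  101. ]]
60 [ 549.5 -267.6   60.1]
68 [ 549.2 -266.3   68.1]
76 [ 550.  -266.8   76.3]
84 [ 549.6 -266.3   83.8]
92 [ 549.5 -265.8   91.8]
```

View pics/p3.png

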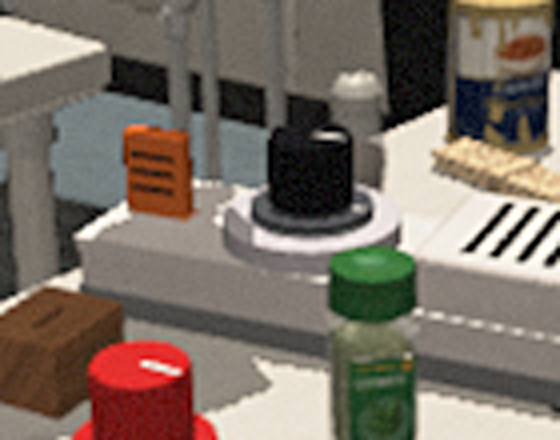

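The blade is home: its handle stands upright on the deck at crop (158,170), top at z = 100. Now the cap.

Emit:
{"method": "apply_moves", "body": {
  "deltas": [
    [0.09,-0.47,0,0,0,0],
    [0.09,-0.47,0,0,0,0],
    [0.09,-0.47,0,0,0,0],
    [0.09,-0.48,-0.2,0,0,0],
    [0,0,-0.3,0,0,0],
    [0,0,-0.4,0,0,0],
    [0,0,-0.4,0,0,0],
    [0,0,-0.3,0,0,0],
    [0,0,0,0,0,0],
    [0,0,0,0,0,0],
    [0,0,0,0,0,0]
  ]
}}

```text
time: 12.15
eef_pos: [572.8, -355.5, 78.7]
tcp_rot: [0.0, 0.638, 0.77, 0.0]
contact_force: [-0.0, -0.1, -0.2]
width: 85.7
grip_force: 0.0
```

Emit:
{"method": "apply_moves", "body": {
  "deltas": [
    [0,0,0,0,0,0],
    [0,0,0,0,0,0],
    [0,0,0,0,0,0],
    [0,0,0,0,0,0],
    [0,0,0,0,0,0],
    [0,0,0,0,0,0],
    [0,0,0,0,0,0],
    [0,0,0,0,0,0]
  ],
  "grip": -1
}}

```text
time: 12.95
eef_pos: [573.1, -355.8, 79.4]
tcp_rot: [0.001, 0.638, 0.77, -0.0]
contact_force: [-0.3, 1.2, 5.3]
width: 43.0
grip_force: 60.8
```

Emit:
{"method": "apply_moves", "body": {
  "deltas": [
    [0,0,0,0,0,0.02],
    [0,0,0,0,0,0.02],
    [0,0,0,0,0,0.02],
    [0,0,0,0,0,0]
  ]
}}

```text
time: 13.35
eef_pos: [573.3, -356.8, 79.4]
tcp_rot: [0.002, 0.563, 0.826, -0.001]
contact_force: [0.3, -1.0, 5.7]
width: 43.1
grip_force: 61.1
```

Run:
```python
from h import *
s=r.state();print(s['time'],s['tcp_rot'],s['moment'],s['contact_force'],s['tau'][5])
```

```text
13.35 [ 1.57157349e-03  5.63367758e-01  8.26204557e-01 -5.73256689e-04] [-0.53722902 -0.04032851 -0.54340723] [ 0.2719753  -0.98652042  5.7433279 ] -0.7941314578056335
```

Emit:
{"method": "apply_moves", "body": {
  "deltas": [
    [0,0,0,0,0,0.02],
    [0,0,0,0,0,0.02],
    [0,0,0,0,0,0]
  ]
}}

```text
time: 13.65
eef_pos: [574.7, -358.1, 79.8]
tcp_rot: [0.003, 0.51, 0.86, -0.001]
contact_force: [3.3, -5.6, 3.8]
width: 43.1
grip_force: 61.5
```

Run:
```python
from h import *
s=r.state();print(s['time'],s['tcp_rot'],s['moment'],s['contact_force'],s['tau'][5])
T,_=r.camera('top');save(T[140:205,220:290],'p4.png',s=6)
S,_=r.camera('scene');save(S[150:230,225:335],'p4s.png',s=5)
```

```text
13.65 [ 0.0032509   0.50980647  0.86028226 -0.00110584] [-1.22023268 -0.74386272 -0.04295429] [ 3.33507298 -5.59642647  3.81539875] -0.20142612978816032
```

View pics/p4s.png

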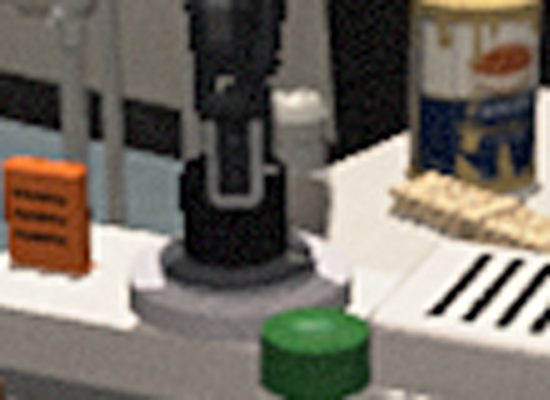

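The tool is being pushed sideways by about 3 mm at +18°, which suggests a stop. I'll turn back and go the other way.

Emit:
{"method": "apply_moves", "body": {
  "deltas": [
    [0,0,0,0,0,-0.025],
    [0,0,0,0,0,-0.025],
    [0,0,0,0,0,-0.025],
    [0,0,0,0,0,-0.025],
    [0,0,0,0,0,-0.025],
    [0,0,0,0,0,-0.025],
    [0,0,0,0,0,-0.025],
    [0,0,0,0,0,-0.025],
    [0,0,0,0,0,0]
  ]
}}

```text
time: 14.65
eef_pos: [572.1, -358.2, 79.7]
tcp_rot: [0.002, 0.752, 0.66, -0.002]
contact_force: [-3.3, -5.6, 6.8]
width: 42.9
grip_force: 62.1
```

Run:
```python
from h import *
s=r.state();print(s['time'],s['tcp_rot'],s['moment'],s['contact_force'],s['tau'][5])
```

```text
14.65 [ 0.00194413  0.7516445   0.65956243 -0.00204108] [-1.25523672  0.79138608  0.03495405] [-3.33320809 -5.57897876  6.79194887] 0.29893141239881516
```

Emit:
{"method": "apply_moves", "body": {
  "deltas": [
    [0,0,0,0,0,-0.025],
    [0,0,0,0,0,-0.025],
    [0,0,0,0,0,-0.025],
    [0,0,0,0,0,-0.025],
    [0,0,0,0,0,-0.025],
    [0,0,0,0,0,0]
  ]
}}

```text
time: 15.25
eef_pos: [572.1, -357.7, 79.7]
tcp_rot: [0.002, 0.866, 0.5, -0.001]
contact_force: [-4.5, -4.5, 7.8]
width: 43.0
grip_force: 62.1
```

Run:
```python
from h import *
s=r.state();print(s['time'],s['tcp_rot'],s['moment'],s['contact_force'],s['tau'][5])
T,_=r.camera('top');S,_=r.camera('scene')
a=cv2.imread('pics/p4.png')[:,:,::-1]
save(np.hstack([cv2.resize(x,(390,390),interpolation=cv2.INTER_CUBIC) for x in (a,T[140:205,220:290])]),'p5.png')
```

```text
15.25 [ 0.00202521  0.86581736  0.50035411 -0.00140213] [-1.03656292  0.68680839  0.02930963] [-4.52056691 -4.45144673  7.77885933] 0.30098240822553635
```

View pics/p5.png

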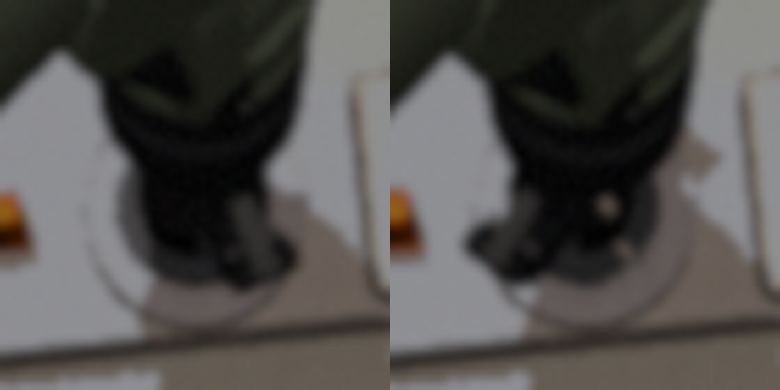

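The white line at (605,205) to (627,250) has turned clockwise with the cap, so negative is the loosening direction. I'll continue to the end stop.

Emit:
{"method": "apply_moves", "body": {
  "deltas": [
    [0,0,0,0,0,-0.025],
    [0,0,0,0,0,-0.025],
    [0,0,0,0,0,-0.025],
    [0,0,0,0,0,-0.02],
    [0,0,0,0,0,-0.01],
    [0,0,0,0,0,0],
    [0,0,0,0,0,0]
  ]
}}

```text
time: 16.05
eef_pos: [572.4, -356.8, 79.6]
tcp_rot: [0.002, 0.935, 0.354, -0.001]
contact_force: [-2.6, -2.4, 7.5]
width: 42.9
grip_force: 61.8
```

Run:
```python
from h import *
s=r.state();print(s['time'],s['tcp_rot'],s['moment'],s['contact_force'],s['tau'][5])
```

```text
16.05 [ 1.62257690e-03  9.35374141e-01  3.53655371e-01 -6.79287899e-04] [-0.5992473   0.6640509   1.13580659] [-2.59751739 -2.40666527  7.51728183] 1.1109111830592155
```

It is at the end stop (1.1 N m). I'll back off slightly and lift.

Emit:
{"method": "apply_moves", "body": {
  "deltas": [
    [0,0,0,0,0,0.015],
    [0,0,0.06,0,0,0],
    [0,0,0.1,0,0,0],
    [0,0,0.1,0,0,0],
    [0,0,0,0,0,0]
  ]
}}

```text
time: 16.55
eef_pos: [573.2, -355.7, 91.7]
tcp_rot: [0.001, 0.927, 0.375, 0.001]
contact_force: [3.2, -3.0, -1.1]
width: 42.8
grip_force: 61.8
```

Emit:
{"method": "apply_moves", "body": {
  "deltas": [
    [0,0,0.2,0,0,0],
    [0,0,0.3,0,0,0],
    [0,0,0.4,0,0,0],
    [0,0,0.4,0,0,0],
    [0,0,0.3,0,0,0],
    [0,0,0.15,0,0,0],
    [0,0,0,0,0,0],
    [0,0,0,0,0,0],
    [0,0,0,0,0,0]
  ]
}}

```text
time: 17.45
eef_pos: [571.8, -354.6, 177.3]
tcp_rot: [-0.001, 0.927, 0.375, -0.001]
contact_force: [-0.9, 0.8, -1.8]
width: 42.8
grip_force: 62.2
```

Run:
```python
from h import *
S,d=r.camera('scene');save(S[110:270,190:350],'p6.png',s=3.5)
s=r.state();print(s['eef_pos'],s['contact_force'],s['width'],s['grip_force'])
```

```text
[ 571.86090535 -354.7014432   177.36641786] [ 0.21390651  0.04528928 -1.62718563] 43.25251966220235 62.23436236381531
```

View pics/p6.png

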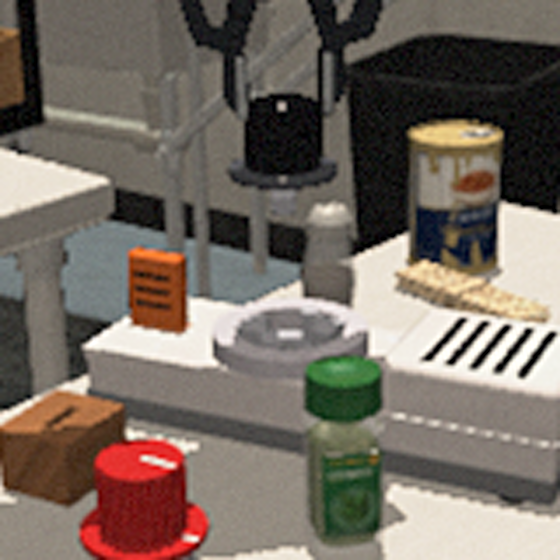

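The cap hangs in the gripper at crop (283,140), well clear of the grinder. The blade is still home at (157,290), and the jar and mill are standing where they were.

```bash
python3 -c "
from plant import r
print(r.finish_job())"
```

```text
the job is handed in; nothing more can be done
None
```

The job is handed in, with no verdict returned: the orange blade is home in the grinder slot and released, and the cap, which loosens clockwise seen from above, is held about 98 mm above its seat; jar and mill appeared unmoved in the last picture.

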